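# Load and set the plug-drying box

## Task

Load the drying box: press every turned oak plug that stands on the bench straight down, neck up, into a hole of its own until it is fully home. Turn the thermostat knob until the pointer stands at the brass rider on the dial (do not shift the rider). When all the plugs are in, press the lid shut until it snaps past its catch; leave the other things on the bench where they are.

Things in the scene. Friction and masses are not known exactly. Their poses are not given: they have to be found in the camera images.
- case: drying box, fixed: block 180 deep (x), 272 wide (y), 60 mm high, lid hinged on its far edge (hinge line x 90, z 60.5 mm, along y); grey control deck of the same height at its left, y 137 to 245 mm. Origin: centre of the block's underside; x away from the robot, y left, z up. Catch post, 22 mm wide, 18 mm high, with a sprung ball, on the block at x -60, y 0
- hole0 (a point): centre of the mouth, in the block's top face (60 mm above the bench), of one of four alike blind holes: straight, sharp-edged, no chamfer, 51.5 mm in diameter, 24 mm deep; in a row 66 mm apart along the box's y. Any plug fits any hole; seated, its underside is 36 mm above the bench and its top 102 mm
- hole1 (a point): centre of the mouth, in the block's top face (60 mm above the bench), of one of four alike blind holes: straight, sharp-edged, no chamfer, 51.5 mm in diameter, 24 mm deep; in a row 66 mm apart along the box's y. Any plug fits any hole; seated, its underside is 36 mm above the bench and its top 102 mm
- hole2 (a point): centre of the mouth, in the block's top face (60 mm above the bench), of one of four alike blind holes: straight, sharp-edged, no chamfer, 51.5 mm in diameter, 24 mm deep; in a row 66 mm apart along the box's y. Any plug fits any hole; seated, its underside is 36 mm above the bench and its top 102 mm
- hole3 (a point): centre of the mouth, in the block's top face (60 mm above the bench), of one of four alike blind holes: straight, sharp-edged, no chamfer, 51.5 mm in diameter, 24 mm deep; in a row 66 mm apart along the box's y. Any plug fits any hole; seated, its underside is 36 mm above the bench and its top 102 mm
- plug0: turned oak plug of 150 g (mass varies): round base 50 mm in diameter and 36 mm high, above it a narrower round neck, 26 mm in diameter, for gripping; 66 mm high in all; it starts upright on the bench. Origin: centre of its underside, z up along its axis. One of up to four alike; some may be absent (None)
- plug1: turned oak plug of 150 g (mass varies): round base 50 mm in diameter and 36 mm high, above it a narrower round neck, 26 mm in diameter, for gripping; 66 mm high in all; it starts upright on the bench. Origin: centre of its underside, z up along its axis. One of up to four alike; some may be absent (None)
- plug2: turned oak plug of 150 g (mass varies): round base 50 mm in diameter and 36 mm high, above it a narrower round neck, 26 mm in diameter, for gripping; 66 mm high in all; it starts upright on the bench. Origin: centre of its underside, z up along its axis. One of up to four alike; some may be absent (None)
- plug3: turned oak plug of 150 g (mass varies): round base 50 mm in diameter and 36 mm high, above it a narrower round neck, 26 mm in diameter, for gripping; 66 mm high in all; it starts upright on the bench. Origin: centre of its underside, z up along its axis. One of up to four alike; some may be absent (None)
- lid (a joint): lid angle, rad: 0 shut, 1.85 fully open. A hollow metal cover (180 deep, 272 wide, 60 mm high, 0.35 kg) on a stiff hinge that holds it at any angle (1 to 5 N at the front edge moves it). It meets the sprung ball catch at about 0.09 rad, takes 8 to 17 N at the front edge to pass it at 0.045 rad, then snaps to 0
- lid_edge (a point): middle of the lid's top front edge; shut: case x -90, z 120.5 mm, so the hinge line is 180 mm behind and 60 mm below it. With the lid open this edge is uppermost and the outer face of the lid's top looks away from the robot. A wooden pull tab 70 mm wide, 10 mm thick, sticks 24 mm out of the front face, 25 mm below this edge (lid shut)
- knob (a joint): thermostat knob angle, rad, 0 to 4.2, grows clockwise seen from above; friction about 0.04 N m, stays where it is left. Geared to the pointer: pointer angle = 0.4 x knob angle
- knob_grip (a point): on the knob's vertical axis, at the height to grip (97 mm above the bench). The grip is an upright bar 14 mm thick, 42 mm long and 32 mm high (top at 104 mm) on a disc of 44 mm diameter; at knob angle 0 the bar lies along the case's x
- pointer (a joint): pointer angle on the dial, rad: 0 = pointing along the case's +y, grows clockwise seen from above. The dial is a white disc of 92 mm diameter on the control deck, beyond the knob
- rider (a joint): angle of the brass rider on the same scale as the pointer. The rider is a small brass block at the dial's rim that marks the wanted setting; it is not to be moved
- pointer_tip (a point): tip of the steel pointer, 36 mm from the dial's centre, 67 mm above the bench
- rider_tip (a point): where the pointer's tip must come: 36 mm from the dial's centre, in line with the rider
- bung_2: tapered wooden bung 35 mm, bystander; origin centre of its underside
- bung_3: tapered wooden bung 45 mm wide and 40 mm high, bystander; origin centre of its underside
- tape: orange pocket tape measure, 34x80x62 mm, bystander; origin centre of its underside
There are look-alikes about, which are no part of the job. What is shaped like the plug2 but black or green is not meant.

How it is judged:
By the outcome, as a careful person would: the job done as asked, in the order asked, and still so for the second after the job is handed in, with the robot touching nothing.
Of plug0, plug1, plug2, plug3 only 3 to 4 are there at a start; the rules pass over those that are not, and their reading is None.
At some moment in a run one of plug0, plug1, plug2, plug3 may be knocked a few centimetres aside while the robot is not near it.
It also fails if it takes over 210 s, if anything falls off the work surface, if the arm or the gripper's body presses on something with over 40 N, if the wrist force passes 120 N, or if a joint passes its speed limit or range.

## Robot

A 6-joint arm with a two-finger parallel gripper is mounted at the origin on a cart in front of the work surface, level with it; the furniture and walls round the work are solid. World frame = base frame: x ahead of the robot, y to its left, z up, the work surface at z = 0. Lengths are in mm, angles in rad, forces in N, time in s.
With the tool pointing down it reaches from about 350 to 850 mm from the base axis. Payload 8.1 kg.
Tool frame: the origin (TCP) lies at the very end of the fingers, on their centre line; the grasp point (between the pads) lies robot.hold_point_z behind it (robot.hold_point_z is the distance from the TCP to the grasp point, in mm); z points along the fingers, y is the line along which they close (so a half turn about z gives the same grasp; the last joint's range is limited). The gripper opens to 85 mm and grips with 20 to 120 N. Pads are 22 mm wide; open, the fingers measure 114 mm over their backs; the gripper's body (76 mm by 85 mm) begins 54 mm behind the grasp point. The pads swing forward as they close: fully open they stand 13 mm farther back than shut.
Start: joints at [-1.292, 0.13, 1.488, -0, 1.523, -0.085], TCP at [213.517, -560.728, 231.292] pointing down, gripper open.
Joint ranges: [-2.96, 2.96], [-0.89, 2.26], [0.02, 2.5], [-1.34, 4.48], [0, 2.73], [-2.66, 2.66]. Speed limits (rad/s): [2.39, 2.39, 2.79, 3.14, 3.14, 3.14].

## Interface

Orientations are given as [roll, pitch, yaw] about the fixed x, y, z axes, in that order (R = Rz(yaw) Ry(pitch) Rx(roll)).
In Python, from cell import robot gives the robot as it stands.
- The arm moves only by the shell command python3 -m crank 'ROWS'. ROWS is JSON, a list that holds one entry, the list of rows, each a list of 5 numbers: the opening, from -1 (shut) to 1 (fully open), then the shift along the tool's x, y, z scaled (see below), then the turn about the tool's z scaled (see below). A call has 1 to 10 rows; each row shifts and turns the commanded pose from where the row before left it, along the tool's axes as they then stand; what a row does not reach is not made up. The controller multiplies each number of a shift by 3 cm and each number of a turn by 0.1 rad. A row lasts 1/12 s, in which the tool goes at most 41.7 mm and 7.16 degrees, less where a joint would pass 70% of its speed; a pose out of reach is approached as far as the arm can. A call with a number of a shift or a turn outside -1 to 1 is refused whole. A call with a gripper value outside its range is refused whole. The fingers move at their own pace and stop on an object; the grip force is fixed at half the most. Time passes only in rows, so rows that do not move let the fingers close. It gives the time, the measured TCP pose, the force, the opening and the grip force at its end, in the units of the state.
- robot.state(): the state, without advancing time (a new reading comes with each control period).
- robot.snapshot(name): name is "side" or "top"; returns the picture (384x512x3 uint8, red, green, blue); there is no depth.
- robot.calibration(name): a dict with "vertical_fov" (degrees; the focal length in pixels is half the picture's height over the tangent of half this angle, whatever the lens; pixels are square), "cx", "cy" (the principal point, pixels), "extrinsics" (4x4, takes a point from camera to world coordinates). Camera axes: x right, y up, looking along -z (the intrinsics and any distortion apply to the point x, -y, -z); pixel columns grow to the right and rows downward; lengths in mm; the calibration is good to about 2 mm. A picture is of the moment at which its call begins. calibration takes no time and is no camera call.
- robot.close_job(): hands the job in; it is judged then, once.
The state is a dict: "time_s": time; "joint_pos": joint angles; "dq": joint speeds; "effort": joint torques, N m; "ee_pos": TCP position; "tcp_rot": TCP orientation; "wrist_force": force on the tool from outside, world axes, zero at the start; "wrist_torque": the same for the moment, N m; "opening": finger opening in mm; "finger_force": force on a finger pad.
Only numpy, scipy, OpenCV 4.12 (cv2) and the standard library are available. Lean on these libraries where they do the work, as an engineer would, in place of code of your own. Each camera call takes 0.05 s, during which the arm holds its last target. There are 200 camera calls.

## Working session

There is one attempt and no reset: what is moved stays moved. The work goes in short steps, Python scripts to look and compute and a shell command to move; the robot and the scene stay as the last step left them, time stands still between calls to the robot, and variables do not carry over. Pictures are saved under pics/ and viewed, at most 14 in all, crops included, and the job is handed in when it is done.

```bash
ls; mkdir -p pics
python3 - <<'E'
from cell import robot
import cv2
s=robot.state();print(s, robot.hold_point_z)
for n in("side","top"):
    im=robot.snapshot(n);cv2.imwrite(f"pics/{n}0.png",im[:,:,::-1]);c=robot.calibration(n);print(n,c)
E
```

```text
pics
{'time_s': 0.0, 'joint_pos': array([-1.29236985e+00,  1.31161070e-01,  1.48930996e+00,  8.82287636e-06,
        1.52300906e+00, -8.54102607e-02]), 'dq': array([ 0.00039797, -0.00109575,  0.0013833 , -0.00041596,  0.0012238 ,
       -0.00064023]), 'effort': array([-9.70478577e-04, -5.69403541e+01, -5.00549054e+01, -6.87056090e-04,
        1.49675715e-02, -2.92745847e-05]), 'ee_pos': array([ 213.37942439, -560.16977131,  230.22765171]), 'tcp_rot': array([-3.13971284e+00, -1.69790818e-04,  3.63836147e-01]), 'wrist_force': array([-0.16083542,  0.88508481,  0.68619742]), 'wrist_torque': array([-0.03596675,  0.04921238, -0.02166629]), 'finger_force': 0.0, 'opening': 85.26576075057916} 18.700000000000003
side {'vertical_fov': 45.36466046516058, 'cx': 254.92590045215965, 'cy': 189.52990215042965, 'extrinsics': array([[ 9.99180286e-01,  3.61734993e-02, -1.81723543e-02,
         4.99124941e+02],
       [-3.23177411e-02,  4.42451004e-01, -8.96210172e-01,
        -1.16544755e+03],
       [-2.43786817e-02,  8.96062825e-01,  4.43257366e-01,
         6.74767415e+02],
       [ 0.00000000e+00,  0.00000000e+00,  0.00000000e+00,
         1.00000000e+00]])}
top {'vertical_fov': 42.56119226767413, 'cx': 253.1760343735547, 'cy': 197.01725333649185, 'extrinsics': array([[ 6.83849053e-03,  9.98459805e-01, -5.50568083e-02,
         4.42961848e+02],
       [-9.99911956e-01,  7.45379373e-03,  1.09782063e-02,
         2.07673162e+01],
       [ 1.13716798e-02,  5.49768865e-02,  9.98422870e-01,
         1.73455829e+03],
       [ 0.00000000e+00,  0.00000000e+00,  0.00000000e+00,
         1.00000000e+00]])}
```

View pics/top0.png

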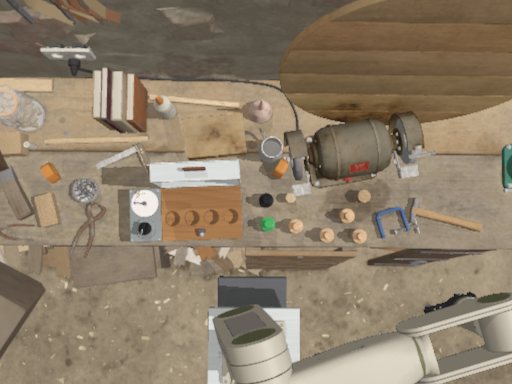

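View pics/side0.png

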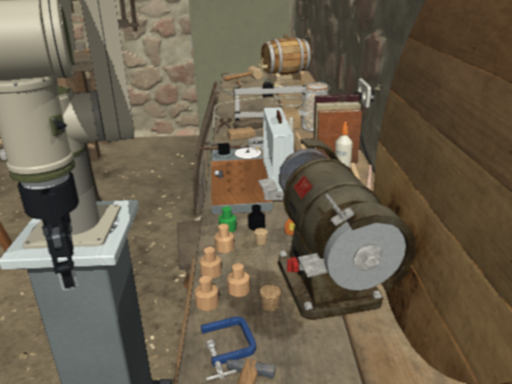

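Top view: four tan plugs at (295,227), (327,236), (347,215) and (360,237). Bystander bungs are at (290,198) and (364,196), the black look-alike at (266,200) and the green one at (268,224). The box is at (201,213), with the knob at (144,229) and the dial at (145,203). I'll check this in one close crop.

Run:
```python
import cv2
im=cv2.imread("pics/top0.png")
a=cv2.resize(im[180:246,122:250],None,fx=6,fy=6,interpolation=cv2.INTER_CUBIC)[:,:780]
b=cv2.resize(im[185:250,250:378],None,fx=6,fy=6,interpolation=cv2.INTER_CUBIC)[:200]
b=cv2.resize(im[185:250,250:378],None,fx=3,fy=3,interpolation=cv2.INTER_CUBIC)
import numpy as np
o=np.zeros((396+195,768,3),np.uint8);o[:396]=a;o[396:,:384]=b
cv2.imwrite("pics/crop0.png",o)
```

```text
(no output)
```

View pics/crop0.png

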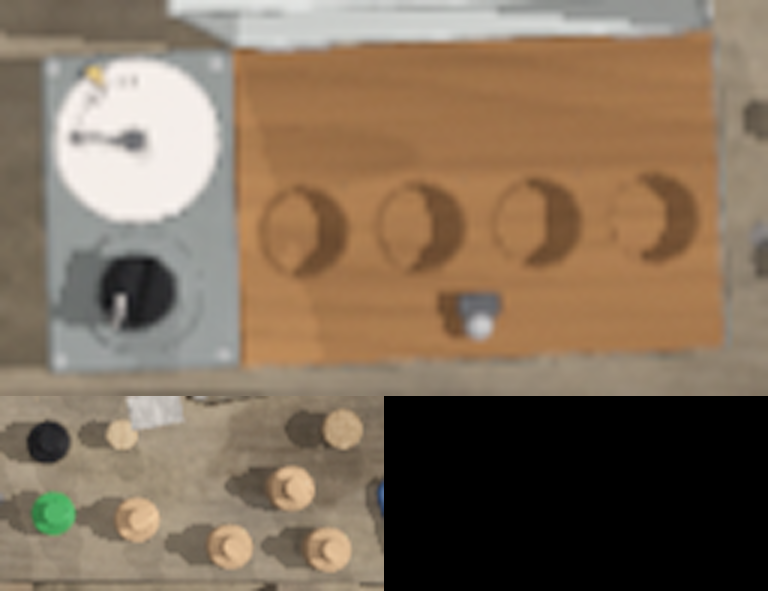

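The crop confirms it: the four tan necked plugs are the ones in the lower inset, and the holes, knob, pointer (near 0) and rider (upper left) are clear. Now I'll measure positions.

```bash
cat > h.py <<'E'
from cell import robot
import cv2, numpy as np
def ray(n,u,v):
    c=robot.calibration(n);f=192/np.tan(np.radians(c["vertical_fov"]/2));E=c["extrinsics"]
    d=E[:3,:3]@np.array([(u-c["cx"])/f,-(v-c["cy"])/f,-1.]);return E[:3,3],d
def onz(n,u,v,z):
    o,d=ray(n,u,v);return (o+d*(z-o[2])/d[2])[:2]
def proj(n,p):
    c=robot.calibration(n);f=192/np.tan(np.radians(c["vertical_fov"]/2));E=c["extrinsics"]
    q=E[:3,:3].T@(np.array(p)-E[:3,3]);return np.array([c["cx"]-f*q[0]/q[2],c["cy"]+f*q[1]/q[2]])
def snap(n):return robot.snapshot(n)[:,:,::-1].copy()
def plugs(im,x0=245,x1=400,y0=180,y1=255,k=4,n="top"):
    c=cv2.resize(im[y0:y1,x0:x1],None,fx=k,fy=k,interpolation=cv2.INTER_CUBIC)
    h=cv2.cvtColor(c,cv2.COLOR_BGR2HSV)
    m=cv2.inRange(h,(5,85,150),(20,200,255))
    out=[]
    for q in cv2.findContours(m,cv2.RETR_EXTERNAL,cv2.CHAIN_APPROX_NONE)[0]:
        hu=cv2.convexHull(q);A=cv2.contourArea(hu)
        if A<60*k*k/4:continue
        M=cv2.moments(hu);u=(M["m10"]/M["m00"]+.5)/k-.5+x0;v=(M["m01"]/M["m00"]+.5)/k-.5+y0
        out.append((round(u,2),round(v,2),round(A/k/k),onz(n,u,v,18).round(1)))
    return out
E
python3 - <<'E'
from h import *
im=cv2.imread("pics/top0.png")
for p in plugs(im):print(p)
k=6;x0,y0=122,180
c=cv2.resize(im[y0:250,x0:250],None,fx=k,fy=k,interpolation=cv2.INTER_CUBIC)
g=cv2.cvtColor(c,cv2.COLOR_BGR2GRAY)
def w(u,v,z):return onz("top",(u+.5)/k-.5+x0,(v+.5)/k-.5+y0,z)
C=cv2.HoughCircles(g,cv2.HOUGH_GRADIENT,1,50,param1=60,param2=12,minRadius=40,maxRadius=50)[0]
for q in sorted(C.tolist()):print("hole",np.round(q,1),w(q[0],q[1],60).round(1))
D=cv2.HoughCircles(g,cv2.HOUGH_GRADIENT,1,200,param1=80,param2=15,minRadius=74,maxRadius=90)[0]
for q in D:print("dial",q,w(q[0],q[1],64).round(1))
for nm,(u,v) in dict(tl=(237,50),bl=(243,366),tr=(714,33),br=(725,346),dtl=(43,57),dbl=(50,371),knob=(137,291),ptip=(75,138),rider=(93,75)).items():print(nm,w(u,v,60).round(1))
S=cv2.imread("pics/side0.png");s=cv2.resize(S[80:220,190:330],None,fx=4,fy=4,interpolation=cv2.INTER_CUBIC);cv2.imwrite("pics/s1.png",s)
E
```

```text
(342.17, 252.7, 94, array([ 346.3, -308.6]))
(289.31, 252.38, 266, array([ 346.2, -124.8]))
(391.73, 249.45, 28, array([ 358.6, -481.3]))
(358.77, 235.8, 150, array([ 405.2, -366.6]))
(326.09, 234.83, 150, array([ 407.8, -252.7]))
(294.72, 225.8, 143, array([ 438.4, -143.4]))
(347.08, 215.32, 162, array([ 476.1, -326.1]))
(363.41, 195.72, 108, array([ 545. , -383.6]))
hole [131.5 285.5  44.4] [430.4 372.6]
hole [422.5 228.5  42.5] [463.7 209.3]
hole [535.5 223.5  44.1] [466.9 145.5]
hole [653.5 218.5  44.6] [470.2  78.9]
dial [136.5 139.5  82.6] [512.6 370.6]
tl [563.9 315.6]
bl [385.6 309.1]
tr [575.7  45.5]
br [398.6  37.9]
dtl [559.1 425.1]
dbl [382.1 417.5]
knob [427.3 369.5]
ptip [513.4 406.1]
rider [549.1 396.6]
```

View pics/s1.png

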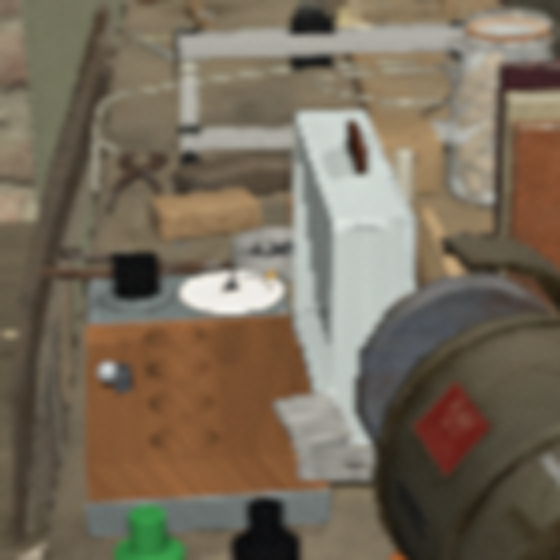

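```bash
cat >> h.py <<'E'
H=[(461,276),(464,210),(467,144.2),(470.1,78.3)]
def go(x,y,z,yaw=None):
    s=robot.state();p=s["ee_pos"];r=s["tcp_rot"];a=r[2];d=np.array([x,y,z])-p
    t=np.array([np.cos(a)*d[0]+np.sin(a)*d[1],np.sin(a)*d[0]-np.cos(a)*d[1],-d[2]])/30
    w=None if yaw is None else -((yaw-a+np.pi)%(2*np.pi)-np.pi)*10
    print("go units xyz",t.round(3),"turn",w,"| at",p.round(1),"rpy",r.round(3),"F",s["wrist_force"].round(1),"t",round(s["time_s"],1),"op",round(s["opening"],1),"j6",s["joint_pos"][5].round(2))
E
python3 -m crank '[[[1,0,0,0,-1],[1,0,0,0,-1],[1,0,0,0,-1],[1,0,0,0,-1],[1,0,0,0,-1],[1,0,0,0,-1],[1,0,0,0,-1],[1,0,0,0,-1],[1,0,0,0,-1],[1,0,0,0,-1]]]'
python3 -m crank '[[[1,0,0,0,-1],[1,0,0,0,-1],[1,0,0,0,-0.5],[1,0,0,0,0]]]'
python3 -c "
from h import *
go(438.4,-143.4,150,1.617)"
```

```text
time_s: 0.93
ee_pos: [213.4, -560.4, 230.7]
tcp_rot: [-3.141, -0.001, 1.369]
wrist_force: [0.6, -0.3, 0.2]
opening: 85.4
finger_force: 0.0
time_s: 1.27
ee_pos: [213.4, -560.4, 230.7]
tcp_rot: [-3.141, -0.001, 1.616]
wrist_force: [-0.5, -0.4, -0.0]
opening: 85.5
finger_force: 0.0
go units xyz [13.546  8.122  2.689] turn -0.007913026260726319 | at [ 213.4 -560.4  230.7] rpy [-3.141e+00 -1.000e-03  1.616e+00] F [-0.5 -0.4 -0. ] t 1.3 op 85.5 j6 -1.34
```

```bash
python3 -m crank '[[[1,0.85,0.51,0,0],[1,0.85,0.51,0,0],[1,0.85,0.51,0,0],[1,0.85,0.51,0,0],[1,0.85,0.51,0,0],[1,0.85,0.51,0,0],[1,0.85,0.51,0,0],[1,0.85,0.51,0,0]]]' >/dev/null
python3 -m crank '[[[1,0.85,0.51,0.3,0],[1,0.85,0.51,0.3,0],[1,0.85,0.51,0.3,0],[1,0.85,0.51,0.3,0],[1,0.85,0.51,0.3,0],[1,0.85,0.51,0.3,0],[1,0.85,0.51,0.3,0],[1,0.85,0.51,0.3,0],[1,0,0,0,0]]]' >/dev/null
python3 -c "
from h import *
go(438.4,-143.4,40,1.617)"
```

```text
go units xyz [-0.176 -0.094  3.903] turn -0.02142229734258816 | at [ 441.  -138.   157.1] rpy [-3.140e+00 -3.000e-03  1.615e+00] F [-0.  -0.7 -0.5] t 2.7 op 85.5 j6 -0.46
```

```bash
python3 -m crank '[[[1,-0.1,-0.1,0.8,0],[1,-0.08,0,0.8,0],[1,0,0,0.8,0],[1,0,0,0.8,0],[1,0,0,0.7,0],[-1,0,0,0,0],[-1,0,0,0,0],[-1,0,0,0,0],[-1,0,0,0,0],[-1,0,0,0,0]]]' 
python3 -m crank '[[[-1,0,0,0,0],[-1,0,0,0,0],[-1,0,0,0,0]]]' 
python3 -c "
from h import *
go(438.4,-143.4,40,1.617)"
```

```text
time_s: 3.52
ee_pos: [439.0, -148.8, 44.1]
tcp_rot: [3.139, 0.001, 1.613]
wrist_force: [-1.0, 0.5, 0.4]
opening: 25.3
finger_force: 9.1
time_s: 3.77
ee_pos: [439.0, -148.8, 44.2]
tcp_rot: [3.139, 0.002, 1.614]
wrist_force: [-2.2, 1.2, 5.5]
opening: 23.9
finger_force: 58.5
go units xyz [ 0.181 -0.013  0.139] turn -0.033342988163904685 | at [ 439.  -148.8   44.2] rpy [3.139e+00 2.000e-03 1.614e+00] F [-2.2  1.2  5.5] t 3.8 op 23.9 j6 -0.48
```

```bash
python3 -m crank '[[[0,0,0,0,0],[0,0,0,0,0],[0.1,0.18,0,0,0],[0.1,0,0,0,1],[0.1,0,0,0,1],[0.1,0,0,0,1],[0.1,0,0,0,1],[0.1,0,0,0,1],[0.1,0,0,0,1],[0.1,0,0,0,1]]]' 
python3 -m crank '[[[0.1,0,0,0,1],[0.1,0,0,0,1],[0.1,0,0,0,1],[0.1,0,0,0,1],[0.1,0,0,0,1],[0.1,0,0,0,1],[0.1,0,0,0,1],[0.1,0,0,0,1],[0.1,0,0,0,0.7],[0.1,0,0,0,0]]]' 
python3 -m crank '[[[-1,0,0,0.1,0],[-1,0,0,0,0],[-1,0,0,0,0],[-1,0,0,0,0],[-1,0,0,0,0],[-1,0,0,0,0]]]' 
python3 -c "
from h import *
go(438.4,-143.4,40,1.617)"
```

```text
time_s: 4.6
ee_pos: [437.5, -142.2, 42.3]
tcp_rot: [-3.141, -0.0, 0.909]
wrist_force: [0.2, -0.5, -0.1]
opening: 47.1
finger_force: 0.0
time_s: 5.43
ee_pos: [437.4, -142.3, 42.2]
tcp_rot: [-3.141, 0.0, 0.041]
wrist_force: [0.5, -0.4, 0.4]
opening: 46.8
finger_force: 0.0
time_s: 5.93
ee_pos: [437.4, -142.6, 39.1]
tcp_rot: [-3.141, 0.0, 0.044]
wrist_force: [0.2, -0.8, -2.6]
opening: 24.2
finger_force: 58.8
go units xyz [ 0.032  0.026 -0.029] turn -15.727589755962406 | at [ 437.4 -142.6   39.1] rpy [-3.141  0.     0.044] F [ 0.2 -0.8 -2.6] t 5.9 op 24.2 j6 1.1
```

```bash
python3 -m crank '[[[0,0,0,0,0],[0,0,0,0,0],[0.1,0,0,0,-1],[0.1,0,0,0,-1],[0.1,0,0,0,-1],[0.1,0,0,0,-1],[0.1,0,0,0,-1],[0.1,0,0,0,-1],[0.1,0,0,0,-1],[0.1,0,0,0,-1]]]' >/dev/null
python3 -m crank '[[[0.1,0.03,0.03,0,-1],[0.1,0,0,0,-1],[0.1,0,0,0,-1],[0.1,0,0,0,-1],[0.1,0,0,0,-1],[0.1,0,0,0,-1],[0.1,0,0,0,-1],[0.1,0,0,0,-0.7],[0.1,0,0,0,0],[0.1,0,0,0,0]]]' 
python3 -m crank '[[[-1,0,0,0,0],[-1,0,0,0,0],[-1,0,0,0,0],[-1,0,0,0,0],[-1,0,0,0,0],[-1,0,0,0,0]]]' 
python3 -m crank '[[[-1,0,0,-0.5,0],[-1,0,0,-0.8,0],[-1,0,0,-0.8,0],[-1,0,0,-0.8,0],[-1,0,0,-0.5,0],[-1,0,0,0,0],[-1,0,0,0,0]]]' 
python3 -c "
from h import *
go(*H[3],110,1.617)"
```

```text
time_s: 7.6
ee_pos: [439.0, -142.7, 39.5]
tcp_rot: [3.141, 0.0, 1.611]
wrist_force: [0.2, -0.2, -0.2]
opening: 47.1
finger_force: 0.0
time_s: 8.1
ee_pos: [438.9, -142.7, 39.5]
tcp_rot: [3.141, 0.0, 1.613]
wrist_force: [-0.4, 0.3, 1.2]
opening: 24.3
finger_force: 58.8
time_s: 8.68
ee_pos: [439.2, -142.8, 141.5]
tcp_rot: [3.14, 0.001, 1.614]
wrist_force: [0.2, -0.1, -1.8]
opening: 24.1
finger_force: 59.2
go units xyz [7.319 1.344 1.049] turn -0.03305440385633407 | at [ 439.2 -142.8  141.5] rpy [3.140e+00 1.000e-03 1.614e+00] F [ 0.2 -0.1 -1.8] t 8.7 op 24.1 j6 -0.47
```

```bash
python3 -m crank '[[[-1,0.816,0.151,0,0],[-1,0.816,0.151,0,0],[-1,0.816,0.151,0,0],[-1,0.816,0.151,0,0],[-1,0.816,0.151,0,0],[-1,0.816,0.151,0,0],[-1,0.816,0.151,0,0],[-1,0.816,0.151,0,0],[-1,0.816,0.151,0,0],[-1,0,0,0,0]]]' >/dev/null
python3 -m crank '[[[-1,0,0,0.4,0],[-1,0,0,0.4,0],[-1,0,0,0.4,0],[-1,0,0,0,0],[-1,0,0,0,0],[-1,0,0,0,0]]]' >/dev/null
python3 -c "
from h import *
go(470.7,79,98,1.617)
for n in('top','side'):
  cv2.imwrite('pics/a_%s.png'%n,cv2.resize(snap(n)[80:260,120:300],None,fx=3,fy=3,interpolation=cv2.INTER_CUBIC))"
```

```text
go units xyz [0.012 0.027 0.232] turn -0.043009572329881784 | at [469.9  78.6 105. ] rpy [-3.141  0.     1.613] F [-0.1  0.3 -1.8] t 10.0 op 24.1 j6 0.02
```

View pics/a_side.png

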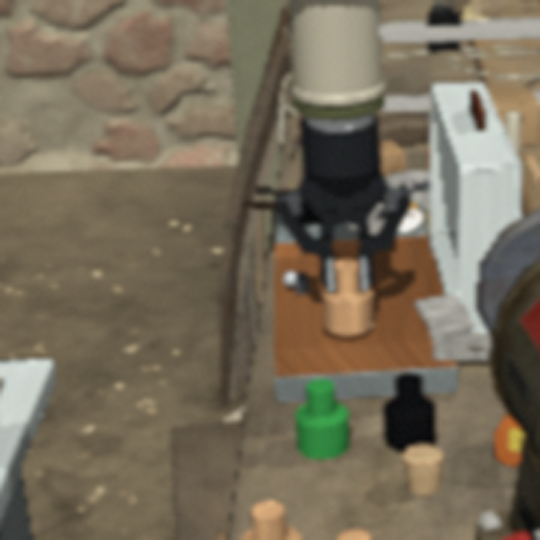

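The plug hovers over the nearest hole (about (347,320) in the crop). Lowering it gently to feel for the hole.

```bash
python3 -m crank '[[[-1,0.01,0.03,0.1,0],[-1,0,0,0.1,0],[-1,0,0,0.1,0],[-1,0,0,0.05,0],[-1,0,0,0,0]]]'
```

```text
time_s: 10.53
ee_pos: [472.1, 80.3, 98.2]
tcp_rot: [3.139, -0.001, 1.614]
wrist_force: [-12.8, 4.2, 28.0]
opening: 23.9
finger_force: 62.4
```

```bash
python3 -m crank '[[[-1,0,0,-0.06,0],[-1,0.033,0,0,0],[-1,-0.01,0.024,0,0],[-1,-0.024,0.01,0,0],[-1,0,0,0,0]]]'
python3 -m crank '[[[-1,-0.024,-0.01,0,0],[-1,-0.01,-0.024,0,0],[-1,0.01,-0.024,0,0],[-1,0.024,-0.01,0,0],[-1,0.024,0.01,0,0],[-1,0,0,0,0]]]'
python3 -c "
from h import *
go(470.7,79,98,1.617);print(robot.state()['wrist_torque'])"
```

```text
time_s: 10.95
ee_pos: [472.2, 80.0, 98.7]
tcp_rot: [3.141, -0.001, 1.614]
wrist_force: [-10.8, 1.3, 18.8]
opening: 24.1
finger_force: 61.6
time_s: 11.45
ee_pos: [471.8, 80.3, 98.9]
tcp_rot: [3.138, 0.0, 1.614]
wrist_force: [-4.2, -1.5, 12.9]
opening: 24.3
finger_force: 60.7
go units xyz [-0.04  -0.04   0.028] turn -0.028747975399854298 | at [471.8  80.3  98.9] rpy [3.138 0.    1.614] F [-4.2 -1.5 12.9] t 11.4 op 24.3 j6 0.02
[-0.42458892  0.50067688 -0.03223544]
```

```bash
python3 -m crank '[[[-1,0.03,0.023,-0.03,0],[-1,0.02,0,0,0],[-1,-0.006,0.026,0,0],[-1,-0.015,0.022,0,0],[-1,0,0,0,0]]]' | egrep 'ee|force'
python3 -m crank '[[[-1,-0.022,0.015,0,0],[-1,-0.026,0.006,0,0],[-1,-0.026,-0.006,0,0],[-1,-0.022,-0.015,0,0],[-1,0,0,0,0]]]'| egrep 'ee|force'
python3 -m crank '[[[-1,-0.015,-0.022,0,0],[-1,-0.006,-0.026,0,0],[-1,0.006,-0.026,0,0],[-1,0.015,-0.022,0,0],[-1,0,0,0,0]]]'| egrep 'ee|force'
python3 -m crank '[[[-1,0.022,-0.015,0,0],[-1,0.026,-0.006,0,0],[-1,0.026,0.006,0,0],[-1,0.022,0.015,0,0],[-1,0,0,0,0]]]'| egrep 'ee|force'
```

```text
ee_pos: [472.5, 81.0, 99.0]
wrist_force: [-8.3, -1.8, 14.6]
finger_force: 60.9
ee_pos: [472.9, 79.4, 99.3]
wrist_force: [-7.2, 3.7, 13.7]
finger_force: 61.0
ee_pos: [471.5, 78.6, 99.2]
wrist_force: [2.8, 2.7, 6.8]
finger_force: 60.0
ee_pos: [468.8, 81.1, 97.0]
wrist_force: [-0.7, -0.6, -0.8]
finger_force: 59.2
```

It dropped in near (468.8, 81.1). Pressing home.

```bash
python3 -m crank '[[[-1,0,0,0.1,0],[-1,0,0,0.1,0],[-1,0,0,0,0]]]'| egrep 'ee|force'
python3 -m crank '[[[-1,0,0,0.15,0],[-1,0,0,0.15,0],[-1,0,0,0,0]]]'| egrep 'ee|force'
```

```text
ee_pos: [468.8, 81.1, 90.2]
wrist_force: [2.0, 0.7, -2.3]
finger_force: 59.2
ee_pos: [468.8, 81.0, 81.2]
wrist_force: [1.0, 0.2, -2.2]
finger_force: 59.2
```

```bash
python3 -m crank '[[[-1,0,0,0.1,0],[-1,0,0,0.1,0],[-1,0,0,0.1,0],[-1,0,0,0,0]]]'| egrep 'ee|force'
python3 -m crank '[[[0.2,0,0,-0.06,0],[0.2,0,0,0,0],[0.2,0,0,0,0],[0.2,0,0,-0.6,0],[0.4,0,0,-0.8,0],[0.6,0,0,-0.8,0],[1,0,0,0,0]]]'| egrep 'ee|force'
python3 -c "
from h import *
for p in plugs(snap('top'),285,400,183,250):print(p)
go(408.4,-252,150,.046)"
```

```text
ee_pos: [469.6, 81.1, 75.4]
wrist_force: [-10.7, -0.4, 19.5]
finger_force: 61.6
ee_pos: [472.4, 81.3, 146.2]
wrist_force: [1.3, 0.1, 1.0]
finger_force: 0.0
(358.9, 235.77, 151, array([ 405.3, -367.1]))
(326.14, 234.85, 152, array([ 407.7, -252.8]))
(339.17, 214.89, 154, array([ 477.4, -298.5]))
(363.55, 195.7, 109, array([ 545.1, -384.1]))
go units xyz [-11.006  -2.581  -0.196] turn 15.677302049354303 | at [471.6  81.2 144.1] rpy [ 3.136 -0.     1.614] F [-0.1  0.5  0.4] t 14.6 op 84.1 j6 0.02
```

```bash
python3 -m crank '[[[1,-0.85,-0.2,0,0],[1,-0.85,-0.2,0,0],[1,-0.85,-0.2,0,0],[1,-0.85,-0.2,0,0],[1,-0.85,-0.2,0,0],[1,-0.85,-0.2,0,0],[1,-0.85,-0.2,0,0],[1,-0.85,-0.2,0,0],[1,-0.85,-0.2,0,0],[1,-0.85,-0.2,0,0]]]'>/dev/null
python3 -m crank '[[[1,-0.85,-0.2,0,0],[1,-0.85,-0.2,0,0],[1,-0.85,-0.2,0,0],[1,0,0,0,1],[1,0,0,0,1],[1,0,0,0,1],[1,0,0,0,1],[1,0,0,0,1],[1,0,0,0,1],[1,0,0,0,1]]]'>/dev/null
python3 -m crank '[[[1,0,0,0,1],[1,0,0,0,1],[1,0,0,0,1],[1,0,0,0,1],[1,0,0,0,1],[1,0,0,0,1],[1,0,0,0,1],[1,0,0,0,1],[1,0,0,0,0.7],[1,0,0,0,0]]]'>/dev/null
python3 -c "
from h import *
go(408.3,-252.1,40,.046)"
```

```text
go units xyz [ 0.105 -0.028  3.332] turn -0.05598342779542964 | at [ 405.2 -253.1  140. ] rpy [-3.14e+00  1.00e-03  4.00e-02] F [-1.   0.5  0.3] t 17.1 op 85.3 j6 0.86
```

```bash
python3 -m crank '[[[1,0.1,-0.03,0.7,0],[1,0,0,0.7,0],[1,0,0,0.7,0],[1,0,0,0.7,0],[1,0,0,0.5,0],[-1,0,0,0,0],[-1,0,0,0,0],[-1,0,0,0,0],[-1,0,0,0,0],[-1,0,0,0,0]]]' >/dev/null
python3 -m crank '[[[-1,0,0,0,0],[-1,0,0,0,0]]]' | egrep 'ee|force'
python3 -m crank '[[[0,0,0,0,0],[0,0,0,0,0],[0.1,0,0,0,-1],[0.1,0,0,0,-1],[0.1,0,0,0,-1],[0.1,0,0,0,-1],[0.1,0,0,0,-1],[0.1,0,0,0,-1],[0.1,0,0,0,-1],[0.1,0,0,0,-1]]]' |grep ee
python3 -m crank '[[[0.1,0,0,0,-1],[0.1,0,0,0,-1],[0.1,0,0,0,-1],[0.1,0,0,0,-1],[0.1,0,0,0,-1],[0.1,0,0,0,-1],[0.1,0,0,0,-1],[0.1,0,0,0,-0.7],[0.1,0,0,0,0],[0.1,0,0,0,0]]]' |grep ee
python3 -c "
from h import *
go(408.3,-252.1,40,1.617)"
```

```text
ee_pos: [409.5, -253.0, 43.5]
wrist_force: [0.9, 0.7, 5.4]
finger_force: 58.1
ee_pos: [408.4, -252.3, 42.0]
ee_pos: [408.5, -252.4, 42.1]
go units xyz [ 0.009 -0.007  0.07 ] turn -0.056080927957355975 | at [ 408.5 -252.4   42.1] rpy [-3.141 -0.     1.611] F [ 0.5 -0.1  0.4] t 19.8 op 47.0 j6 -0.7
```

```bash
python3 -m crank '[[[0.1,-0.02,0,0.08,0],[0.1,0,0,0,0],[-1,0,0,0,0],[-1,0,0,0,0],[-1,0,0,0,0],[-1,0,0,0,0],[-1,0,0,0,0],[-1,0,0,0,0]]]' | egrep 'ee|force'
python3 -m crank '[[[-1,0,0,-0.5,0],[-1,0,0,-0.8,0],[-1,0,0,-0.8,0],[-1,0,0,-0.8,0],[-1,0,0,-0.4,0],[-1,0,0,0,0],[-1,0,0,0,0],[-1,0,0,0,0]]]' |grep ee
python3 -c "
from h import *
go(465.8,147,104,1.617)"
```

```text
ee_pos: [408.7, -253.0, 39.9]
wrist_force: [0.1, 0.0, 0.4]
finger_force: 58.8
ee_pos: [408.0, -252.4, 137.1]
go units xyz [13.218  2.499  1.104] turn -0.031967113056423635 | at [ 408.  -252.4  137.1] rpy [-3.140e+00 -2.000e-03  1.614e+00] F [-0.4  0.2 -1.7] t 21.1 op 24.2 j6 -0.7
```

```bash
python3 -m crank '[[[-1,0,0,-0.8,0],[-1,0.88,0.167,0,0],[-1,0.88,0.167,0,0],[-1,0.88,0.167,0,0],[-1,0.88,0.167,0,0],[-1,0.88,0.167,0,0],[-1,0.88,0.167,0,0],[-1,0.88,0.167,0,0],[-1,0.88,0.167,0,0],[-1,0.88,0.167,0,0]]]' >/dev/null
python3 -m crank '[[[-1,0.88,0.167,0,0],[-1,0.88,0.167,0,0],[-1,0.88,0.167,0,0],[-1,0.88,0.167,0,0],[-1,0.88,0.167,0,0],[-1,0.88,0.167,0,0],[-1,0,0,0.6,0],[-1,0,0,0.6,0],[-1,0,0,0.5,0],[-1,0,0,0,0]]]' >/dev/null
python3 -m crank '[[[-1,0,0,0,0],[-1,0,0,0,0],[-1,0,0,0,0]]]' >/dev/null
python3 -c "
from h import *
go(465.8,147,101,1.617)"
```

```text
go units xyz [ 0.043 -0.052  0.391] turn -0.035444624436205 | at [467.4 145.8 112.7] rpy [ 3.14  -0.     1.613] F [ 0.9  0.3 -1.1] t 23.0 op 23.8 j6 0.15
```

```bash
python3 -m crank '[[[-1,0.04,-0.05,0.3,0],[-1,0,0,0,0],[-1,0,0,0,0],[-1,0,0,0,0]]]' |grep ee
python3 -m crank '[[[-1,0,0,0.1,0],[-1,0,0,0.1,0],[-1,0,0,0,0],[-1,0,0,0,0]]]' | egrep 'ee|wrist_f'
```

```text
ee_pos: [465.2, 146.9, 102.9]
ee_pos: [466.1, 146.8, 97.6]
wrist_force: [0.6, -1.4, 4.8]
```

```bash
python3 -m crank '[[[-1,0,0,0.06,0],[-1,0,0,0,0]]]' | egrep 'ee|wrist_f'
python3 -m crank '[[[-1,0,0,0.06,0],[-1,0,0,0,0]]]' | egrep 'ee|wrist_f'
```

```text
ee_pos: [466.5, 146.5, 97.2]
wrist_force: [-5.2, -5.1, 16.8]
ee_pos: [466.7, 146.5, 95.4]
wrist_force: [0.7, -3.8, 1.0]
```

Dropped in; pressing home.

```bash
python3 -m crank '[[[-1,0,0,0.12,0],[-1,0,0,0.12,0],[-1,0,0,0,0]]]' | egrep 'ee|wrist_f'
python3 -m crank '[[[-1,0,0,0.15,0],[-1,0,0,0.15,0],[-1,0,0,0,0]]]' | egrep 'ee|wrist_f'
```

```text
ee_pos: [465.9, 146.3, 85.5]
wrist_force: [3.8, -4.2, -2.2]
ee_pos: [465.8, 146.2, 76.2]
wrist_force: [5.5, -4.2, -4.9]
```

```bash
python3 -m crank '[[[-1,0,0,0.1,0],[-1,0,0,0.1,0],[-1,0,0,0,0],[-1,0,0,0,0]]]' | egrep 'ee|wrist_f'
```

```text
ee_pos: [466.4, 146.2, 75.6]
wrist_force: [-20.6, -11.7, 48.3]
```

```bash
python3 -m crank '[[[0.2,0,0,-0.15,0],[0.2,0,0,0,0],[0.2,0,0,0,0],[0.2,0,0,-0.6,0],[0.4,0,0,-0.8,0],[0.6,0,0,-0.8,0],[1,0,0,-0.2,0],[1,0,0,0,0]]]'| egrep 'ee|force'
python3 -c "
from h import *
for p in plugs(snap('top'),285,400,183,250):print(p)
go(478.2,-298.3,150,.046)"
```

```text
ee_pos: [466.5, 147.4, 149.0]
wrist_force: [0.6, -0.1, 0.3]
finger_force: 0.0
(358.93, 235.8, 152, array([ 405.2, -367.2]))
(339.28, 214.96, 157, array([ 477.2, -298.9]))
(363.58, 195.69, 111, array([ 545.1, -384.2]))
go units xyz [-14.854  -0.217  -0.089] turn 15.67949619655252 | at [465.5 147.2 147.3] rpy [ 3.141 -0.     1.614] F [ 0.  -0.3 -0.2] t 25.6 op 85.4 j6 0.16
```

```bash
python3 -m crank '[[[1,-0.87,-0.01,0,0],[1,-0.87,-0.01,0,0],[1,-0.87,-0.01,0,0],[1,-0.87,-0.01,0,0],[1,-0.87,-0.01,0,0],[1,-0.87,-0.01,0,0],[1,-0.87,-0.01,0,0],[1,-0.87,-0.01,0,0],[1,-0.87,-0.01,0,0],[1,-0.87,-0.01,0,0]]]'>/dev/null
python3 -m crank '[[[1,-0.87,-0.02,0,0],[1,-0.87,-0.02,0,0],[1,-0.87,-0.02,0,0],[1,-0.87,-0.02,0,0],[1,-0.87,-0.02,0,0],[1,-0.87,-0.02,0,0],[1,-0.87,-0.02,0,0],[1,0,0,0,1],[1,0,0,0,1],[1,0,0,0,1]]]'>/dev/null
python3 -m crank '[[[1,0,0,0,1],[1,0,0,0,1],[1,0,0,0,1],[1,0,0,0,1],[1,0,0,0,1],[1,0,0,0,1],[1,0,0,0,1],[1,0,0,0,1],[1,0,0,0,1],[1,0,0,0,1]]]'>/dev/null
python3 -m crank '[[[1,0,0,0,1],[1,0,0,0,1],[1,0,0,0,0.7],[1,0,0,0,0],[1,0,0,0,0]]]'>/dev/null
python3 -c "
from h import *
go(478.2,-298.7,40,.046)"
```

```text
go units xyz [0.06  0.097 3.513] turn 0.002908500501965783 | at [ 476.3 -295.9  145.4] rpy [-3.14e+00  2.00e-03  4.60e-02] F [-0.8  0.2  0.4] t 28.5 op 85.2 j6 0.88
```

```bash
python3 -m crank '[[[1,0.06,0.09,0.7,0],[1,0,0,0.7,0],[1,0,0,0.7,0],[1,0,0,0.7,0],[1,0,0,0.7,0],[-1,0,0,0,0],[-1,0,0,0,0],[-1,0,0,0,0],[-1,0,0,0,0],[-1,0,0,0,0]]]' >/dev/null
python3 -m crank '[[[-1,0,0,0,0],[-1,0,0,0,0],[-1,0,0,0,0]]]' | egrep 'ee|force'
python3 -m crank '[[[0,0,0,0,0],[0,0,0,0,0],[0.1,0,0,0,-1],[0.1,0,0,0,-1],[0.1,0,0,0,-1],[0.1,0,0,0,-1],[0.1,0,0,0,-1],[0.1,0,0,0,-1],[0.1,0,0,0,-1],[0.1,0,0,0,-1]]]' |grep ee
python3 -m crank '[[[0.1,0,0,0,-1],[0.1,0,0,0,-1],[0.1,0,0,0,-1],[0.1,0,0,0,-1],[0.1,0,0,0,-1],[0.1,0,0,0,-1],[0.1,0,0,0,-1],[0.1,0,0,0,-0.7],[0.1,0,0,0,0],[0.1,0,0,0,0]]]' |grep ee
python3 -c "
from h import *
go(478.2,-298,40,1.617)"
```

```text
ee_pos: [480.1, -299.7, 44.2]
wrist_force: [-0.3, 2.0, 6.3]
finger_force: 58.2
ee_pos: [478.9, -299.4, 42.5]
ee_pos: [478.9, -299.3, 42.5]
go units xyz [ 0.045 -0.023  0.084] turn -0.056336779982304463 | at [ 478.9 -299.3   42.5] rpy [-3.141  0.     1.611] F [-0.8  1.2  0.7] t 31.2 op 47.1 j6 -0.69
```

```bash
python3 -m crank '[[[0.1,-0.012,0,0.09,0],[0.1,0,0,0,0],[-1,0,0,0,0],[-1,0,0,0,0],[-1,0,0,0,0],[-1,0,0,0,0],[-1,0,0,0,0],[-1,0,0,0,0]]]' | egrep 'ee|force'
python3 -m crank '[[[-1,0,0,-0.5,0],[-1,0,0,-0.8,0],[-1,0,0,-0.8,0],[-1,0,0,-0.8,0],[-1,0,0,-0.8,0],[-1,0,0,-0.4,0],[-1,0,0,0,0],[-1,0,0,0,0],[-1,0,0,0,0]]]' |grep ee
python3 -c "
from h import *
go(462.8,212,104,1.617)"
```

```text
ee_pos: [479.0, -299.6, 39.8]
wrist_force: [-0.8, -0.1, -0.7]
finger_force: 58.9
ee_pos: [478.2, -299.0, 160.9]
go units xyz [17.04   0.218  1.895] turn -0.03238929523595946 | at [ 478.2 -299.   160.9] rpy [-3.140e+00 -2.000e-03  1.614e+00] F [-0.4  0.3 -1.8] t 32.6 op 24.1 j6 -0.69
```

```bash
python3 -m crank '[[[-1,0.9,0.01,0,0],[-1,0.9,0.01,0,0],[-1,0.9,0.01,0,0],[-1,0.9,0.01,0,0],[-1,0.9,0.01,0,0],[-1,0.9,0.01,0,0],[-1,0.9,0.01,0,0],[-1,0.9,0.01,0,0],[-1,0.9,0.01,0,0],[-1,0.9,0.01,0,0]]]' >/dev/null
python3 -m crank '[[[-1,0.9,0.01,0,0],[-1,0.9,0.01,0,0],[-1,0.9,0.01,0,0],[-1,0.9,0.01,0,0],[-1,0.9,0.01,0,0],[-1,0.9,0.01,0,0],[-1,0.9,0.01,0,0],[-1,0.9,0.01,0,0],[-1,0.84,0.01,0,0],[-1,0,0,0,0]]]' >/dev/null
python3 -m crank '[[[-1,0,0,0.6,0],[-1,0,0,0.6,0],[-1,0,0,0.4,0],[-1,0,0,0,0],[-1,0,0,0,0],[-1,0,0,0,0]]]' >/dev/null
python3 -c "
from h import *
go(462.8,212,101,1.617)"
```

```text
go units xyz [ 0.031 -0.005  0.473] turn -0.036660470401299605 | at [463.  211.1 115.2] rpy [-3.142  0.     1.613] F [-0.   0.4 -1.7] t 34.8 op 24.1 j6 0.28
```

```bash
python3 -m crank '[[[-1,0.03,0,0.4,0],[-1,0,0,0,0],[-1,0,0,0,0],[-1,0,0,0,0]]]' |grep ee
python3 -m crank '[[[-1,0,0,0.1,0],[-1,0,0,0.1,0],[-1,0,0,0,0],[-1,0,0,0,0]]]' | egrep 'ee|wrist_f'
```

```text
ee_pos: [462.8, 212.2, 103.0]
ee_pos: [462.7, 212.1, 96.7]
wrist_force: [0.1, -1.3, -2.5]
```

Already entering the hole.

```bash
python3 -m crank '[[[-1,0,0,0.12,0],[-1,0,0,0.12,0],[-1,0,0,0,0]]]' | egrep 'ee|wrist_f'
python3 -m crank '[[[-1,0,0,0.15,0],[-1,0,0,0.15,0],[-1,0,0,0,0]]]' | egrep 'ee|wrist_f'
```

```text
ee_pos: [462.6, 212.0, 88.9]
wrist_force: [2.4, -1.7, -3.7]
ee_pos: [462.6, 212.0, 79.7]
wrist_force: [2.0, -0.8, -3.7]
```

```bash
python3 -m crank '[[[-1,0,0,0.12,0],[-1,0,0,0.12,0],[-1,0,0,0,0]]]' | egrep 'ee|wrist_f'
python3 -c "
from h import *
go(462.8,212,76,1.617)"
```

```text
ee_pos: [463.1, 212.3, 75.7]
wrist_force: [-9.7, -6.4, 21.1]
go units xyz [-0.011 -0.012 -0.01 ] turn -0.030345053082090345 | at [463.1 212.3  75.7] rpy [3.141 0.    1.614] F [-9.7 -6.4 21.1] t 36.2 op 24.0 j6 0.29
```

```bash
python3 -m crank '[[[0.2,0,0,-0.06,0],[0.2,0,0,0,0],[0.2,0,0,0,0],[0.2,0,0,-0.6,0],[0.4,0,0,-0.8,0],[0.6,0,0,-0.8,0],[1,0,0,-0.3,0],[1,0,0,0,0],[1,0,0,0,0]]]'| egrep 'ee|force'
python3 -c "
from h import *
for p in plugs(snap('top'),285,400,183,250):print(p)
go(406.2,-367.6,150,.046)"
```

```text
ee_pos: [462.8, 212.4, 149.9]
wrist_force: [-0.9, -0.0, -0.1]
finger_force: 0.0
(358.96, 235.78, 153, array([ 405.2, -367.3]))
(363.56, 195.64, 109, array([ 545.3, -384.1]))
go units xyz [-19.225  -2.692  -0.037] turn 15.677906986495394 | at [462.1 212.1 148.9] rpy [-3.14   0.     1.614] F [-0.5 -0.  -1. ] t 37.0 op 85.3 j6 0.29
```

```bash
python3 -m crank '[[[1,-0.87,-0.12,0,0],[1,-0.87,-0.12,0,0],[1,-0.87,-0.12,0,0],[1,-0.87,-0.12,0,0],[1,-0.87,-0.12,0,0],[1,-0.87,-0.12,0,0],[1,-0.87,-0.12,0,0],[1,-0.87,-0.12,0,0],[1,-0.87,-0.12,0,0],[1,-0.87,-0.12,0,0]]]'>/dev/null
python3 -m crank '[[[1,-0.87,-0.12,0,0],[1,-0.87,-0.12,0,0],[1,-0.87,-0.12,0,0],[1,-0.87,-0.12,0,0],[1,-0.87,-0.12,0,0],[1,-0.87,-0.12,0,0],[1,-0.87,-0.12,0,0],[1,-0.87,-0.12,0,0],[1,-0.87,-0.12,0,0],[1,-0.87,-0.12,0,0]]]'>/dev/null
python3 -m crank '[[[1,-0.87,-0.12,0,0],[1,-0.95,-0.15,0,0],[1,0,0,0,1],[1,0,0,0,1],[1,0,0,0,1],[1,0,0,0,1],[1,0,0,0,1],[1,0,0,0,1],[1,0,0,0,1],[1,0,0,0,1]]]'>/dev/null
python3 -m crank '[[[1,0,0,0,1],[1,0,0,0,1],[1,0,0,0,1],[1,0,0,0,1],[1,0,0,0,1],[1,0,0,0,1],[1,0,0,0,1],[1,0,0,0,0.7],[1,0,0,0,0],[1,0,0,0,0]]]'>/dev/null
python3 -c "
from h import *
go(406.2,-367.6,40,.046)"
```

```text
go units xyz [-0.021  0.036  3.614] turn 0.0016247127974988729 | at [ 406.8 -366.5  148.4] rpy [-3.139e+00  2.000e-03  4.600e-02] F [-0.3 -0.7 -0.2] t 40.4 op 85.6 j6 0.7
```

```bash
python3 -m crank '[[[1,-0.02,0.03,0.7,0],[1,0,0,0.7,0],[1,0,0,0.7,0],[1,0,0,0.7,0],[1,0,0,0.8,0],[-1,0,0,0,0],[-1,0,0,0,0],[-1,0,0,0,0],[-1,0,0,0,0],[-1,0,0,0,0]]]' >/dev/null
python3 -m crank '[[[-1,0,0,0,0],[-1,0,0,0,0],[-1,0,0,0,0]]]' | egrep 'ee|force'
python3 -m crank '[[[0,0,0,0,0],[0,0,0,0,0],[0.1,0,0,0,-1],[0.1,0,0,0,-1],[0.1,0,0,0,-1],[0.1,0,0,0,-1],[0.1,0,0,0,-1],[0.1,0,0,0,-1],[0.1,0,0,0,-1],[0.1,0,0,0,-1]]]' |grep ee
python3 -m crank '[[[0.1,0,0,0,-1],[0.1,0,0,0,-1],[0.1,0,0,0,-1],[0.1,0,0,0,-1],[0.1,0,0,0,-1],[0.1,0,0,0,-1],[0.1,0,0,0,-1],[0.1,0,0,0,-0.7],[0.1,0,0,0,0],[0.1,0,0,0,0]]]' |grep ee
```

```text
ee_pos: [408.0, -368.9, 44.0]
wrist_force: [0.6, 2.3, 6.8]
finger_force: 58.6
ee_pos: [406.8, -368.3, 42.3]
ee_pos: [406.9, -368.3, 42.3]
```

```bash
python3 -m crank '[[[0.1,-0.015,0,0.085,0],[0.1,0,0,0,0],[-1,0,0,0,0],[-1,0,0,0,0],[-1,0,0,0,0],[-1,0,0,0,0],[-1,0,0,0,0],[-1,0,0,0,0]]]' | egrep 'ee|force'
python3 -m crank '[[[-1,0,0,-0.5,0],[-1,0,0,-0.8,0],[-1,0,0,-0.8,0],[-1,0,0,-0.8,0],[-1,0,0,-0.8,0],[-1,0,0,-0.5,0],[-1,0,0,0,0],[-1,0,0,0,0],[-1,0,0,0,0]]]' |grep ee
python3 -c "
from h import *
go(459.7,278,115,1.617)"
```

```text
ee_pos: [406.9, -368.6, 39.7]
wrist_force: [-0.6, 0.1, -0.7]
finger_force: 58.8
ee_pos: [406.4, -368.0, 164.1]
go units xyz [21.438  2.699  1.638] turn -0.032337030823628155 | at [ 406.4 -368.   164.1] rpy [-3.140e+00 -2.000e-03  1.614e+00] F [ 0.3  0.7 -2.3] t 44.5 op 24.2 j6 -0.87
```

```bash
python3 -m crank '[[[-1,0.9,0.11,0,0],[-1,0.9,0.11,0,0],[-1,0.9,0.11,0,0],[-1,0.9,0.11,0,0],[-1,0.9,0.11,0,0],[-1,0.9,0.11,0,0],[-1,0.9,0.11,0,0],[-1,0.9,0.11,0,0],[-1,0.9,0.11,0,0],[-1,0.9,0.11,0,0]]]' >/dev/null
python3 -m crank '[[[-1,0.9,0.11,0,0],[-1,0.9,0.11,0,0],[-1,0.9,0.11,0,0],[-1,0.9,0.11,0,0],[-1,0.9,0.11,0,0],[-1,0.9,0.11,0,0],[-1,0.9,0.11,0,0],[-1,0.9,0.11,0,0],[-1,0.9,0.11,0,0],[-1,0.9,0.11,0,0]]]' >/dev/null
python3 -m crank '[[[-1,0.9,0.12,0,0],[-1,0.9,0.12,0,0],[-1,0.9,0.12,0,0],[-1,0.74,0.12,0,0],[-1,0,0,0.6,0],[-1,0,0,0.6,0],[-1,0,0,0.4,0],[-1,0,0,0,0],[-1,0,0,0,0],[-1,0,0,0,0]]]' >/dev/null
python3 -c "
from h import *
go(459.7,278,103,1.617)"
```

```text
go units xyz [ 0.028 -0.002  0.5  ] turn -0.03690475264488846 | at [459.8 277.2 118. ] rpy [-3.142  0.     1.613] F [-0.2  0.1 -0.6] t 47.0 op 24.2 j6 0.4
```

```bash
python3 -m crank '[[[-1,0.03,0,0.5,0],[-1,0,0,0,0],[-1,0,0,0,0],[-1,0,0,0,0]]]' |grep ee
python3 -m crank '[[[-1,0,0,0.1,0],[-1,0,0,0.1,0],[-1,0,0,0,0],[-1,0,0,0,0]]]' | egrep 'ee|wrist_f'
```

```text
ee_pos: [460.1, 278.4, 103.8]
ee_pos: [459.6, 278.3, 96.7]
wrist_force: [-0.0, 0.6, -1.1]
```

```bash
python3 -m crank '[[[-1,0,0,0.12,0],[-1,0,0,0.12,0],[-1,0,0,0,0]]]' | egrep 'ee|wrist_f'
python3 -m crank '[[[-1,0,0,0.15,0],[-1,0,0,0.15,0],[-1,0,0,0,0]]]' | egrep 'ee|wrist_f'
```

```text
ee_pos: [459.6, 278.2, 88.8]
wrist_force: [1.8, 0.3, -2.1]
ee_pos: [459.5, 278.2, 79.5]
wrist_force: [2.0, 1.0, -3.3]
```

```bash
python3 -m crank '[[[-1,0,0,0.12,0],[-1,0,0,0.12,0],[-1,0,0,0,0]]]' | egrep 'ee|wrist_f'
```

```text
ee_pos: [459.8, 278.6, 75.6]
wrist_force: [-8.1, -3.3, 20.3]
```

```bash
python3 -m crank '[[[0.2,0,0,-0.06,0],[0.2,0,0,0,0],[0.2,0,0,0,0],[0.2,0,0,-0.6,0],[0.4,0,0,-0.8,0],[0.6,0,0,-0.8,0],[1,-0.4,0,-0.3,0],[1,-0.8,0,0,0],[1,-0.8,0,0,0],[1,-0.8,0,0,0]]]'>/dev/null
python3 -m crank '[[[1,-0.8,0,0,0],[1,-0.8,0,0,0],[1,-0.8,0,0,0],[1,-0.8,0,0,0],[1,-0.6,0,0,0],[1,0,0,0,0],[1,0,0,0,0]]]' |egrep 'time|ee'
python3 - <<'E'
from h import *
t=snap("top");s=snap("side");cv2.imwrite("pics/t2.png",t);cv2.imwrite("pics/s2.png",s)
k=10;x0,y0=126,184
c=cv2.resize(t[y0:244,x0:166],None,fx=k,fy=k,interpolation=cv2.INTER_CUBIC)
d=cv2.resize(s[130:180,205:255],None,fx=8,fy=8,interpolation=cv2.INTER_CUBIC)
o=np.zeros((600,800,3),np.uint8);o[:,:400]=c;o[:400,400:]=d;cv2.imwrite("pics/knob.png",o)
E
```

```text
time_s: 49.85
ee_pos: [467.7, 79.5, 149.5]
```

View pics/knob.png

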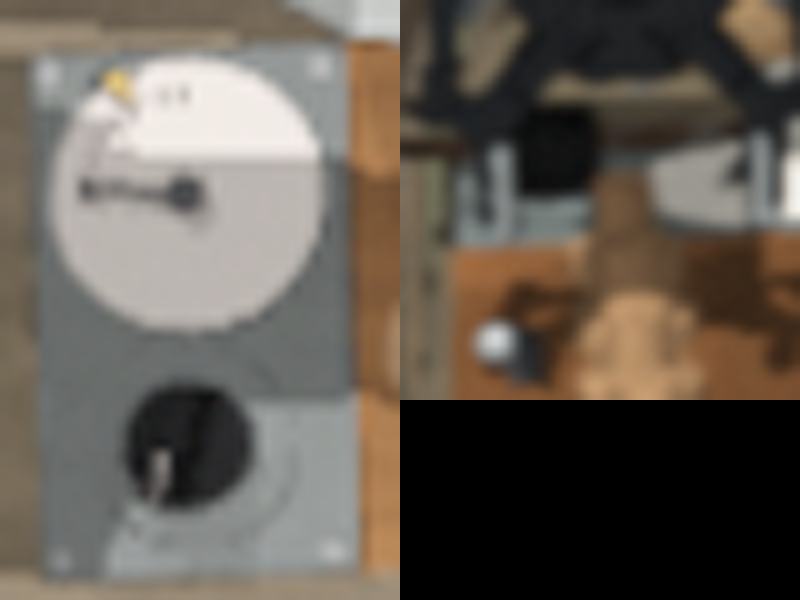

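```bash
python3 -m crank '[[[1,0.8,0,-0.2,-1],[1,0.8,0,0,-1],[1,0.8,0,0,-1],[1,0.8,0,0,-1],[1,0.8,0,0,-1],[1,0,0,0,-1],[1,0,0,0,-1],[1,0,0,0,-1],[1,0,0,0,-1],[1,0,0,0,-1]]]' >/dev/null
python3 -m crank '[[[1,0,0,0,-1],[1,0,0,0,-1],[1,0,0,0,-1],[1,0,0,0,-0.3],[1,0,0,0,0],[1,0,0,0,0]]]' >/dev/null
python3 - <<'E'
from h import *
f=lambda u,v,z:onz("top",126+(u+.5)/10-.5,184+(v+.5)/10-.5,z)+[-1.2,2]
k=f(189,445,72);d=f(188,193,66);r=f(118,82,68);p=f(82,188,67)
print(k,d,r,p)
a=lambda q:np.arctan2(-(q-d)[0],-(q-d)[1])
for q in(p,r):
    w=q-d;print("clockwise from case +y", np.arctan2(w[0],w[1])+.046, np.hypot(*w))
go(*k,78,2.94)
E
```

```text
[426.35447512 368.88168625] [511.28558186 372.07740196] [548.56529742 395.9651841 ] [512.67186311 407.60625085]
clockwise from case +y 0.0849986848334468 35.555883889542514
clockwise from case +y 1.0469359541119523 44.27644212847014
go units xyz [1.547 5.548 2.597] turn 0.03689847516293643 | at [439.1 196.6 155.9] rpy [-3.142 -0.     2.944] F [0.6 0.8 0.2] t 51.3 op 85.7 j6 -1.06
```

```bash
python3 -m crank '[[[1,0.193,0.694,0,0],[1,0.193,0.694,0,0],[1,0.193,0.694,0,0],[1,0.193,0.694,0,0],[1,0.193,0.694,0,0],[1,0.193,0.694,0,0],[1,0.193,0.694,0,0],[1,0.193,0.694,0,0],[1,0,0,0,0],[1,0,0,0,0]]]' >/dev/null
python3 -m crank '[[[1,0,0,0.6,0],[1,0,0,0.6,0],[1,0,0,0.6,0],[1,0,0,0,0],[1,0,0,0,0],[1,0,0,0,0]]]' >/dev/null
python3 -c "
from h import *
go(426.4,369,79,2.94)"
```

```text
go units xyz [0.036 0.025 0.805] turn 0.030515370373800366 | at [427.3 368.  103.2] rpy [3.141e+00 1.000e-03 2.943e+00] F [-0.8 -0.3 -0.8] t 52.6 op 85.1 j6 -0.75
```

```bash
python3 -m crank '[[[1,0.03,0.03,0.4,0],[1,0,0,0.35,0],[1,0,0,0,0],[1,0,0,0,0],[-1,0,0,0,0],[-1,0,0,0,0],[-1,0,0,0,0],[-1,0,0,0,0],[-1,0,0,0,0],[-1,0,0,0,0]]]' |grep ee
python3 -m crank '[[[-1,0,0,0,0],[-1,0,0,0,0],[-1,0,0,0,0]]]'
```

```text
ee_pos: [426.3, 369.9, 80.1]
time_s: 53.7
ee_pos: [426.3, 369.9, 80.1]
tcp_rot: [3.14, 0.0, 2.944]
wrist_force: [-0.2, 4.0, 2.2]
opening: 12.8
finger_force: 60.1
```

```bash
python3 -m crank '[[[-1,0,0,0,0.7],[-1,0,0,0,0.8],[-1,0,0,0,0.8],[-1,0,0,0,0.8],[-1,0,0,0,0.8],[-1,0,0,0,0.8],[-1,0,0,0,0.8],[-1,0,0,0,0.8],[-1,0,0,0,0.8],[-1,0,0,0,0.8]]]' |egrep 'wrist_f|rot'
python3 -m crank '[[[-1,0,0,0,0.8],[-1,0,0,0,0.8],[-1,0,0,0,0.8],[-1,0,0,0,0.8],[-1,0,0,0,0.8],[-1,0,0,0,0.8],[-1,0,0,0,0.8],[-1,0,0,0,0.8],[-1,0,0,0,0.8],[-1,0,0,0,0.8]]]' |egrep 'wrist_f|rot'
python3 -m crank '[[[-1,0,0,0,0.8],[-1,0,0,0,0.8],[-1,0,0,0,0.8],[-1,0,0,0,0.8],[-1,0,0,0,0.8],[-1,0,0,0,0.8],[-1,0,0,0,0.8],[-1,0,0,0,0],[-1,0,0,0,0]]]' |egrep 'wrist_f|rot|ee'
python3 - <<'E'
from h import *
t=snap("top");cv2.imwrite("pics/t3.png",t)
c=cv2.resize(t[184:214,126:166],None,fx=14,fy=14,interpolation=cv2.INTER_CUBIC);cv2.imwrite("pics/dial1.png",c)
E
```

```text
tcp_rot: [-3.141, -0.0, 2.15]
wrist_force: [-3.2, 1.2, 4.3]
tcp_rot: [-3.14, 0.001, 1.35]
wrist_force: [-7.4, -0.3, 8.3]
ee_pos: [424.8, 369.5, 80.1]
tcp_rot: [-3.14, 0.002, 0.794]
wrist_force: [-8.7, 1.2, 9.1]
```

View pics/dial1.png

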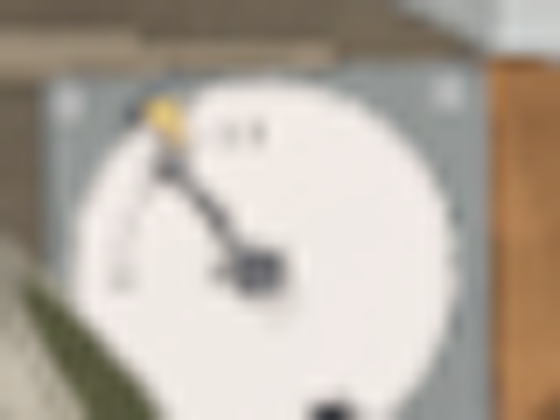

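```bash
cat >> h.py <<'E'
def dial(t):
    k=8;x0,y0=126,184
    c=cv2.resize(t[y0:214,x0:166],None,fx=k,fy=k,interpolation=cv2.INTER_CUBIC);hsv=cv2.cvtColor(c,cv2.COLOR_BGR2HSV);g=c.max(2)
    yy,xx=np.mgrid[:c.shape[0],:c.shape[1]]
    br=cv2.inRange(hsv,(15,90,120),(35,255,255))>0;br&=(yy<k*12)&(xx<k*18)&(xx>k*6)
    W=lambda u,v,z:onz("top",x0+(u+.5)/k-.5,y0+(v+.5)/k-.5,z)+[-1.2,2]
    r=W(xx[br].mean(),yy[br].mean(),68)
    d0=np.array([511.3,372.1]);ctr=proj("top",[*(d0-[-1.2,2]),66]);cu=(ctr-[x0,y0]+.5)*k-.5
    R=np.hypot(xx-cu[0],yy-cu[1])
    ang=lambda w:np.arctan2(w[0],w[1])+.046
    print("rider",br.sum(),r.round(1),"ang",round(ang(r-d0),3))
    dk=(g<130)&(R<37/3.4*k)
    for a,b in((6,14),(14,24),(24,31),(31,37)):
        m=dk&(R>a/3.4*k)&(R<b/3.4*k)
        if m.sum()>5:
            p=W(xx[m].mean(),yy[m].mean(),67);print((a,b),m.sum(),p.round(1),"ang",round(ang(p-d0),3))
E
python3 - <<'E'
from h import *
for f in("t3","top0"):print(f);dial(cv2.imread(f"pics/{f}.png"))
E
```

```text
t3
rider 182 [548.5 396.5] ang 1.037
(6, 14) 28 [511.8 377.9] ang 0.126
(31, 37) 48 [513.7 380.6] ang 0.324
top0
rider 177 [548.5 396.5] ang 1.037
(6, 14) 69 [510.9 378.7] ang -0.014
```

```bash
sed -i 's/dk=(g<130)/dk=(g<190)\&(xx<cu[0])\&(yy<cu[1]+12)/' h.py
python3 - <<'E'
from h import *
for f in("t3","top0"):print(f);dial(cv2.imread(f"pics/{f}.png"))
E
```

```text
t3
rider 182 [548.5 396.5] ang 1.037
(6, 14) 473 [514.1 379.6] ang 0.408
(14, 24) 315 [525.  384.6] ang 0.878
(24, 31) 192 [531.7 390.6] ang 0.881
(31, 37) 325 [536.4 394.8] ang 0.88
top0
rider 177 [548.5 396.5] ang 1.037
(6, 14) 385 [511.2 380.3] ang 0.039
(14, 24) 125 [511.5 389.9] ang 0.056
(24, 31) 123 [512.6 399.4] ang 0.094
(31, 37) 232 [512.2 405.6] ang 0.072
```

```bash
python3 -m crank '[[[-1,0,0,0,0.8],[-1,0,0,0,0.8],[-1,0,0,0,0.8],[-1,0,0,0,0.8],[-1,0,0,0,0.4],[-1,0,0,0,0],[-1,0,0,0,0]]]' |egrep 'wrist_f|rot|ee'
python3 - <<'E'
from h import *
t=snap("top");cv2.imwrite("pics/t4.png",t);dial(t)
E
```

```text
ee_pos: [424.6, 369.8, 80.1]
tcp_rot: [-3.14, 0.002, 0.434]
wrist_force: [-8.4, 3.0, 8.4]
rider 190 [548.4 396.4] ang 1.036
(6, 14) 522 [514.8 379.1] ang 0.504
(14, 24) 280 [526.4 382.9] ang 0.996
(24, 31) 191 [534.4 387.1] ang 1.042
(31, 37) 228 [539.3 390.8] ang 1.028
```

```bash
python3 -m crank '[[[0,0,0,0,0],[0,0,0,0,0],[0.2,0,0,0,0],[0.2,0,0,-0.5,0],[0.2,0,0,-0.8,0],[0.2,0,0,-0.8,0],[0.2,0,0,-0.8,0],[0.2,0,0,-0.8,0],[0.2,0,0,-0.8,0],[0.2,0,0,-0.8,0]]]' |egrep 'ee'
python3 - <<'E'
from h import *
t=snap("top");cv2.imwrite("pics/t5.png",t);s=snap("side");cv2.imwrite("pics/s5.png",s);dial(t)
o=np.zeros((600,800,3),np.uint8)
o[:420,:400]=cv2.resize(t[184:226,126:166],None,fx=10,fy=10,interpolation=cv2.INTER_CUBIC)
o[:480,400:]=cv2.resize(s[90:210,200:300],None,fx=4,fy=4,interpolation=cv2.INTER_CUBIC)
cv2.imwrite("pics/v5.png",o);go(481,179,240,1.617)
E
```

```text
ee_pos: [426.2, 368.8, 239.6]
rider 187 [548.4 396.3] ang 1.038
(6, 14) 517 [514.8 379.1] ang 0.509
(14, 24) 283 [526.4 382.9] ang 0.997
(24, 31) 192 [534.4 387.1] ang 1.042
(31, 37) 224 [539.3 390.9] ang 1.026
go units xyz [-1.087  6.526  0.132] turn -11.836418102592532 | at [428.4 370.4 244. ] rpy [-3.141 -0.008  0.433] F [0.8 1.  0.6] t 57.7 op 51.2 j6 1.76
```

View pics/v5.png

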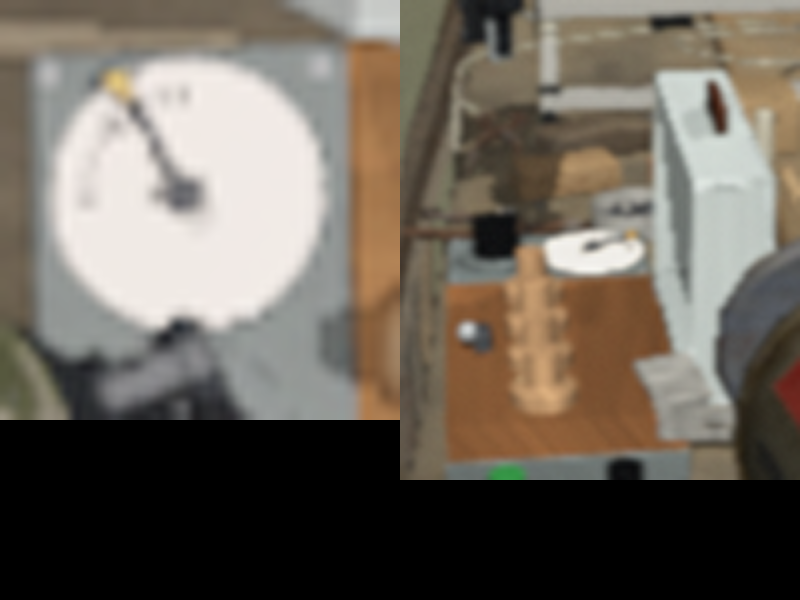

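The pointer tip lines up with the rider: hub at (183,193), tip at (128,95), rider at (118,82). All four plugs sit in a row. The lid is open with its tab on top, at (717,105) in the crop. Triangulating the tab next.

```bash
python3 -m crank '[[[-1,-0.1,0.65,0,-1],[-1,0,0,0,-1],[-1,0,0,0,-1],[-1,0,0,0,-1],[-1,0,0,0,-1],[-1,0,0,0,-1],[-1,0,0,0,-1],[-1,0,0,0,-1],[-1,0,0,0,-1],[-1,0,0,0,-1]]]' >/dev/null
python3 -m crank '[[[-1,0,0,-0.6,-1],[-1,0,0,-0.6,-0.8],[-1,0,0,-0.6,0],[-1,0,0,0,0],[-1,0,0,0,0]]]' >/dev/null
python3 - <<'E'
from h import *
t=cv2.imread("pics/t5.png");s=cv2.imread("pics/s5.png")
P=[]
for n,im,(x0,x1,y0,y1) in(("top",t,(175,215,160,178)),("side",s,(370//4+180,290,106,126))):
    h=cv2.cvtColor(im,cv2.COLOR_BGR2HSV)
    m=np.zeros(h.shape[:2],bool);m[y0:y1,x0:x1]=(cv2.inRange(h,(0,90,30),(15,255,170))>0)[y0:y1,x0:x1]
    m|=False
    v,u=np.nonzero(m);print(n,len(u),u.mean(),v.mean(),u.min(),u.max(),v.min(),v.max());P.append(ray(n,u.mean(),v.mean()))
(o1,d1),(o2,d2)=P
a=np.linalg.lstsq(np.c_[d1,-d2],o2-o1,rcond=None)[0]
print(o1+d1*a[0],o2+d2*a[1])
go(640,188,270,1.617)
E
```

```text
top 55 194.4181818181818 168.25454545454545 183 204 167 170
side 21 279.0 116.71428571428571 278 280 112 121
[610.26243446 182.33200259 252.54469039] [605.70048341 182.53823902 252.0521871 ]
go units xyz [-5.7    6.692  0.769] turn -0.040335381734237785 | at [432.2 350.4 293.1] rpy [ 3.140e+00 -1.000e-03  1.613e+00] F [-0.4  0.3 -0.6] t 59.0 op -0.4 j6 0.55
```

```bash
python3 -m crank '[[[-1,-0.63,0.82,-0.1,0],[-1,-0.63,0.82,0,0],[-1,-0.63,0.82,0,0],[-1,-0.63,0.82,0,0],[-1,-0.63,0.82,0,0],[-1,-0.63,0.82,0,0],[-1,-0.63,0.82,0,0],[-1,-0.63,0.82,0,0],[-1,-0.63,0.82,0,0],[-1,0,0,0,0]]]' |egrep 'wrist_f'
python3 -m crank '[[[-1,0,0,0,0],[-1,0,0,0,0],[-1,0,0,0,0]]]' |egrep 'wrist_f|rot|ee'
python3 -c "
from h import *
go(662,188,227,1.617)
t=snap('top');s=snap('side')
cv2.imwrite('pics/v6.png',np.hstack([cv2.resize(t[120:240,130:260],None,fx=3,fy=3),cv2.resize(s[60:180,200:330],None,fx=3,fy=3)]))"
```

```text
wrist_force: [0.8, -0.3, -0.3]
ee_pos: [659.3, 190.6, 294.8]
tcp_rot: [-3.14, -0.0, 1.614]
wrist_force: [-0.6, -1.1, 0.1]
go units xyz [-0.089  0.087  2.26 ] turn -0.02572273297172245 | at [659.3 190.6 294.8] rpy [-3.14  -0.     1.614] F [-0.6 -1.1  0.1] t 60.1 op 0.0 j6 0.16
```

View pics/v6.png

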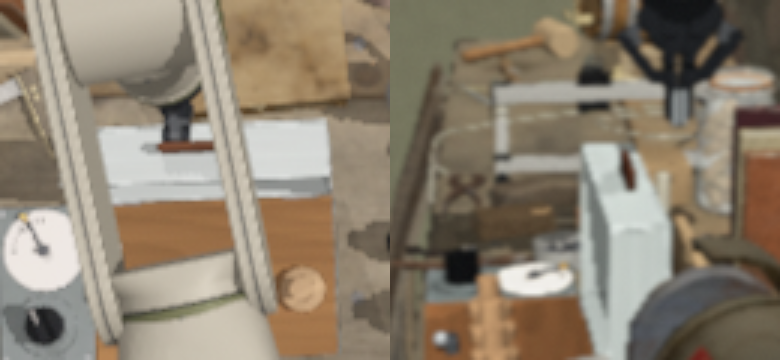

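The closed fingers hang behind the tab, above the lid's rear, with clear air behind. Descending and pulling the lid forward.

```bash
python3 -m crank '[[[-1,-0.09,0.2,0.4,0],[-1,0,0,0.6,0],[-1,0,0,0.6,0],[-1,0,0,0.6,0],[-1,0,0,0,0],[-1,0,0,0,0]]]' |egrep 'wrist_f|ee'
python3 -m crank '[[[-1,0,-0.3,0,0],[-1,0,-0.3,0,0],[-1,0,-0.3,0,0],[-1,0,-0.3,-0.05,0],[-1,0,-0.3,-0.05,0],[-1,0,0,0,0]]]' |egrep 'wrist_f|ee'
```

```text
ee_pos: [665.2, 187.5, 227.7]
wrist_force: [-0.7, -0.0, -0.0]
ee_pos: [622.6, 186.0, 237.3]
wrist_force: [1.2, 0.4, 3.5]
```

```bash
python3 -m crank '[[[-1,0,-0.5,-0.05,0],[-1,0,-0.5,-0.03,0],[-1,0,-0.5,0,0],[-1,0,-0.5,0,0],[-1,0,0,0,0]]]' |egrep 'wrist_f|ee'
python3 -c "
from h import *
go(544,182,232,1.617)
s=snap('side')
cv2.imwrite('pics/v7.png',cv2.resize(s[60:180,200:330],None,fx=3,fy=3))"
```

```text
ee_pos: [560.6, 183.3, 237.0]
wrist_force: [-0.3, -0.5, -0.6]
go units xyz [-0.021 -0.556  0.168] turn -0.024942473819877797 | at [560.6 183.3 237. ] rpy [ 3.139e+00 -1.000e-03  1.615e+00] F [-0.3 -0.5 -0.6] t 61.6 op 0.2 j6 0.19
```

View pics/v7.png

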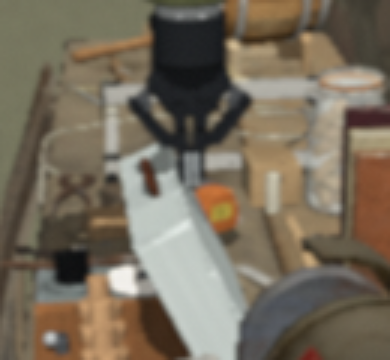

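The lid is swinging forward with the fingers behind it. Continuing the arc.

```bash
python3 -m crank '[[[-1,0,-0.5,0.1,0],[-1,0,-0.55,0.2,0],[-1,0,-0.55,0.25,0],[-1,0,-0.55,0.25,0],[-1,0,0,0,0]]]' |egrep 'wrist_f|ee'
python3 -m crank '[[[-1,0,-0.45,0.35,0],[-1,0,-0.45,0.35,0],[-1,0,-0.45,0.4,0],[-1,0,0,0,0],[-1,0,0,0,0]]]' |egrep 'wrist_f|ee'
```

```text
ee_pos: [495.3, 180.2, 210.1]
wrist_force: [-0.2, 0.3, -0.5]
ee_pos: [456.9, 178.4, 178.1]
wrist_force: [0.9, -0.4, 0.3]
```

```bash
python3 -m crank '[[[-1,0,-0.4,0.4,0],[-1,0,-0.4,0.4,0],[-1,0,-0.2,0.3,0],[-1,0,0,0,0],[-1,0,0,0,0]]]' |egrep 'wrist_f|ee'
python3 -m crank '[[[-1,0,-0.2,0.2,0],[-1,0,-0.2,0.2,0],[-1,0,-0.1,0.1,0],[-1,0,0,0,0],[-1,0,0,0,0]]]' |egrep 'wrist_f|ee'
```

```text
ee_pos: [427.0, 177.2, 145.3]
wrist_force: [0.4, 0.2, 0.4]
ee_pos: [410.8, 176.4, 129.7]
wrist_force: [-0.5, -0.8, 0.1]
```

```bash
python3 -m crank '[[[-1,0,-0.1,0.1,0],[-1,0,0,0.1,0],[-1,0,0,0,0]]]' |egrep 'wrist_f|ee'
python3 -c "
from h import *
s=snap('side')
cv2.imwrite('pics/v8.png',cv2.resize(s[60:220,190:320],None,fx=3,fy=3))"
```

```text
ee_pos: [407.6, 176.2, 123.0]
wrist_force: [0.7, 0.2, 0.2]
```

View pics/v8.png

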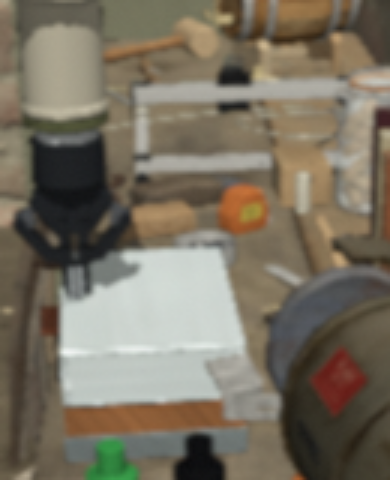

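The lid is nearly down, with the fingertips just above its front edge at (75,290). Pressing until it snaps.

```bash
python3 -m crank '[[[-1,0,0,0.1,0],[-1,0,0,0.05,0],[-1,0,0,0,0]]]' |egrep 'wrist_f|ee'
```

```text
ee_pos: [408.5, 176.4, 120.4]
wrist_force: [-4.7, -1.4, 10.8]
```

```bash
python3 -m crank '[[[-1,0,0,0.06,0],[-1,0,0,0.04,0],[-1,0,0,0,0]]]' |egrep 'wrist_f|ee'
python3 -m crank '[[[-1,0,0,-0.3,0],[-1,0,0,-0.8,0],[-1,0,0,-0.8,0],[-1,0,0,-0.8,0],[-1,0,0,-0.8,0],[-1,-0.8,0,0,0],[-1,-0.8,0,0,0],[-1,-0.8,0,0,0],[-1,-0.8,0,0,0],[-1,-0.8,0,0,0]]]' |egrep 'wrist_f|ee'
python3 -m crank '[[[-1,-0.8,0,0,0],[-1,-0.8,0,0,0],[-1,-0.8,0,0,0],[-1,-0.8,0,0,0],[-1,-0.8,0,0,0],[-1,-0.8,0,0,0],[-1,-0.8,0,0,0],[-1,-0.8,0,0,0],[-1,0,0,0,0],[-1,0,0,0,0]]]' |egrep 'wrist_f|ee'
python3 -c "
from h import *
s=snap('side');t=snap('top');dial(t)
cv2.imwrite('pics/v9.png',np.hstack([cv2.resize(s[120:300,190:320],None,fx=3,fy=3),cv2.resize(t[140:250,115:250],None,fx=3,fy=540/110)]))"
```

```text
ee_pos: [408.7, 176.5, 120.1]
wrist_force: [-18.0, -6.7, 36.2]
ee_pos: [413.4, 55.5, 221.3]
wrist_force: [0.7, -0.8, -0.7]
ee_pos: [421.6, -136.1, 221.1]
wrist_force: [-0.6, 0.6, -0.6]
rider 190 [548.3 396.3] ang 1.037
(6, 14) 797 [514.2 380.1] ang 0.392
(14, 24) 798 [516.4 387.5] ang 0.363
(24, 31) 455 [520.  393.7] ang 0.429
(31, 37) 470 [524.2 398.2] ang 0.506
```

View pics/v9.png

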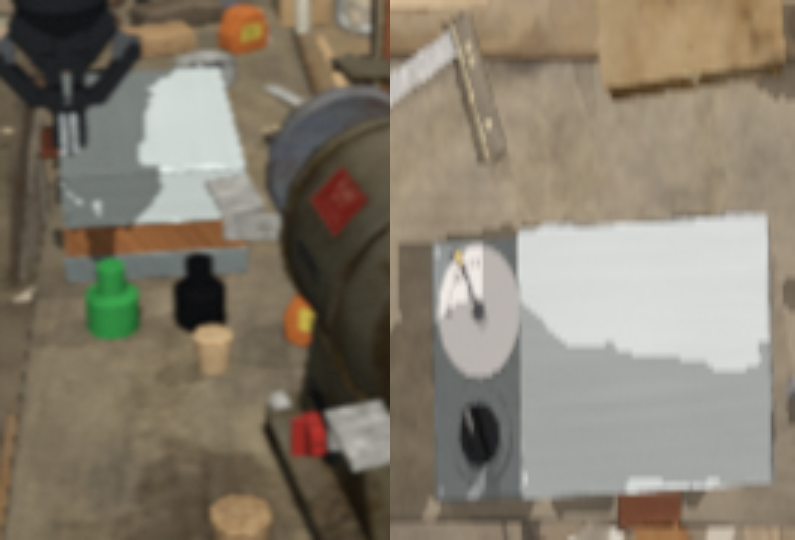

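The lid is shut: it sat rigid at 120 mm under 36 N. The pointer is at the rider, the bench is undisturbed and the robot is clear, so I'm handing in.

```bash
python3 -c "
from cell import robot
print(robot.close_job(), robot.state()['time_s'])"
```

```text
the job is handed in; nothing more can be done
the job is handed in; nothing more can be done
```

I handed the job in: all four plugs are pressed home, the pointer stands at the rider (within about 0.02 rad, by camera), the lid is shut past its catch, and the robot is clear of everything.

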